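# Put the orange hex driver into the tool cup, leaning on its orange side

## Task

Take the orange-handled hex driver out of the black tool rack beside the 3D printer's build plate and lower it, steel end first, into the deep square cup; let go only once it is standing on the bottom of the cup, so that it is left leaning against the middle of the cup's one orange side, its handle overhanging that side, not in a corner. Leave the blue and grey drivers in the rack, and do not tip the cup or push it about.

Things in the scene. Friction and masses are not known exactly. Their poses are not given: they have to be found in the camera images.
- orange_driver: Hex driver with orange handle, 205 mm long, about 45 g. Below, round steel shank 6 mm across, 125 mm long; above, square handle 14 x 14 mm, 80 mm long (125 to 205 mm from the lower end), its flats facing its x and y. Origin: centre of the lower (steel) end, z up along the driver. It starts loosely upright (within 5 degrees) in one of the rack's holes, flats in line with the rack's sides.
- rack: Fixed black rack block, 175 mm (its x) by 50 mm (its y), 60 mm high. Origin: centre of its underside, z up. Three holes in a row along its x at -60, 0 and +60 mm, each 9 mm wide and 50 mm deep (bottoms 10 mm above the table), each with a driver in it: it must rise over 50 mm to come out. Its long side points ahead of the robot (world x), turned by up to 20 degrees.
- orange_driver_top (a point): The centre of the top end of the orange driver's handle, 205 mm above its origin along its z.
- cup: Deep square cup, cream plastic with one orange wall, loose on the table, about 500 g. Outside 60 x 60 mm, 112 mm high; inside 50 x 50 mm, bottom 8 mm thick. Origin: centre of its underside, z up. Its own +x axis points from the centre to the orange side (inner face at x = +25 mm); it may be turned any way.
- blue_driver: Bystander: a hex driver of the same shape and size with a blue handle. It stands upright in another hole of the rack (which hole varies). Origin at the centre of its lower end, z up towards the handle. To be left in the rack.
- grey_driver: Bystander: a hex driver of the same shape and size with a grey handle. It stands upright in another hole of the rack (which hole varies). Origin at the centre of its lower end, z up towards the handle. To be left in the rack.

How it is judged:
By the outcome, as a careful person would: the job done as asked, in the order asked, and still so for the second after the job is handed in, with the robot touching nothing.
It also fails if it takes over 42 s, if anything falls off the work surface, if the arm or the gripper's body presses on something with over 40 N, if the wrist force passes 120 N, or if a joint passes its speed limit or range.

## Robot

A 6-joint arm with a two-finger parallel gripper is mounted at the origin on the work surface. World frame = base frame: x ahead of the robot, y to its left, z up, the work surface at z = 0. Lengths are in m, angles in rad, forces in N, time in s.
With the tool pointing down it reaches from about 0.225 to 0.725 m from the base axis. Payload 3.1 kg.
Tool frame: the origin (TCP) lies on the centre line of the jaws, within the pads' length; the fingertips stand 8 mm ahead of it and the grasp point (between the pads) lies 11 mm behind it; z points along the fingers, y is the line along which they close (so a half turn about z gives the same grasp; the last joint's range is limited). The gripper opens to 85 mm and grips with 20 to 120 N. Pads are 22 mm wide; open, the fingers measure 114 mm over their backs; the gripper's body (76 mm by 85 mm) begins 54 mm behind the grasp point. The pads swing forward as they close: fully open they stand 13 mm farther back than shut.
Start: joints at [-1.351, 0.048, 0.099, 1.622, 0, 1.443], TCP at [0.179, -0.494, 0.239] pointing down, gripper open.
Joint ranges: [-2.91, 2.91], [-0.99, 1.94], [-1.21, 1.42], [-2.12, 2.29], [-1.49, 1.47], [-3.14, 3.14]. Speed limits (rad/s): [2.79, 2.79, 3.14, 3.14, 3.14, 3.14].

## Interface

Orientations are given as a 3x3 rotation matrix whose columns are the frame's x, y, z axes.
In Python, from plant import arm, cams gives the robot as it stands.
- The arm moves only by the shell command python3 -m creep 'ROWS'. ROWS is JSON, a list of rows, each an object of numbers: "x", "y", "z": the shift along the tool's x, y, z in cm; "ax", "ay", "az": the turn, a rotation vector about the tool's x, y, z in degrees; "hand": the opening, from -1 (shut) to 1 (fully open). A call has 1 to 20 rows; each row shifts and turns the commanded pose from where the row before left it, along the tool's axes as they then stand; what a row does not reach is not made up. A row lasts 1/10 s, in which the tool goes at most 50 mm and 8.59 degrees, less where a joint would pass 70% of its speed; a pose out of reach is approached as far as the arm can. A call with a gripper value outside its range is refused whole. The fingers move at their own pace and stop on an object; the grip force is fixed at half the most. Time passes only in rows, so rows that do not move let the fingers close. It gives the time, the measured TCP pose, the force, the opening and the grip force at its end, in the units of the state.
- arm.sense(): the state, without advancing time (a new reading comes with each control period).
- cams.camera(name): name is "scene" or "top" or "wrist"; returns the picture (400x640x3 uint8, blue, green, red); there is no depth.
- cams.camera_params(name): a dict with "vfov" (degrees; the focal length in pixels is half the picture's height over the tangent of half this angle, whatever the lens; pixels are square), "cx", "cy" (the principal point, pixels), "xyz" and "orientation" of the camera in the world; the wrist camera has in their place "mount" (4x4, takes a point from camera to tool coordinates, whose origin is the TCP and whose axes are the flange's). Camera axes: x right, y down, z forward; pixel columns grow to the right and rows downward; lengths in m; the calibration is good to about 2 mm. The wrist camera is an equidistant fisheye: a pixel r from the principal point sees the ray r / f radians off the axis. A picture is of the moment at which its call begins: read the wrist's pose just before it. camera_params takes no time and is no camera call.
- arm.finish_job(): hands the job in; it is judged then, once.
The state is a dict: "t": time; "joints": joint angles; "qvel": joint speeds; "joint_torque": joint torques, N m; "ee_pos": TCP position; "tcp_rot": TCP orientation; "ft_force": force on the tool from outside, world axes, zero at the start; "moment": the same for the moment, N m; "gripper_width": finger opening in m; "grasp_force": force on a finger pad.
Only numpy, scipy, OpenCV 4.12 (cv2) and the standard library are available. Lean on these libraries where they do the work, as an engineer would, in place of code of your own. Each camera call takes 0.05 s, during which the arm holds its last target. There are 200 camera calls.

## Working session

There is one attempt and no reset: what is moved stays moved. The work goes in short steps, Python scripts to look and compute and a shell command to move; the robot and the scene stay as the last step left them, time stands still between calls to the robot, and variables do not carry over. Pictures are saved under pics/ and viewed, at most 11 in all, crops included, and the job is handed in when it is done.

```bash
mkdir -p pics; ls
python3 - <<'E'
from plant import arm,cams
import cv2,numpy as np
np.set_printoptions(precision=4,suppress=True)
s=arm.sense();print(s['t'],s['ee_pos'],np.array(s['tcp_rot']),s['gripper_width'])
for n in ("scene","top","wrist"):
    cv2.imwrite(f'pics/{n}0.png',cams.camera(n));print(n,cams.camera_params(n))
E
```

```text
pics
0.0 [ 0.1788 -0.493   0.2381] [[ 0.9401  0.3409 -0.0005]
 [ 0.3409 -0.9401  0.0024]
 [ 0.0003 -0.0024 -1.    ]] 0.08578168646536861
scene {'vfov': 55.43916325518211, 'cx': 317.83170694822826, 'cy': 201.75999542842897, 'xyz': array([ 1.1135, -0.0798,  0.7676]), 'orientation': array([[ 0.1261,  0.7343, -0.667 ],
       [ 0.9918, -0.1064,  0.0703],
       [-0.0194, -0.6704, -0.7417]])}
top {'vfov': 54.487415046374224, 'cx': 319.1000736543197, 'cy': 208.93620359516564, 'xyz': array([0.4535, 0.0019, 0.8313]), 'orientation': array([[-0.002 , -0.9917,  0.1288],
       [-0.9996, -0.0016, -0.0278],
       [ 0.0278, -0.1288, -0.9913]])}
wrist {'vfov': 65.70646984690485, 'cx': 319.8477687466376, 'cy': 200.69875130174842, 'mount': array([[ 0.0001, -0.956 , -0.2934,  0.0742],
       [ 1.    ,  0.0003, -0.0006, -0.0001],
       [ 0.0007, -0.2934,  0.956 , -0.1344],
       [ 0.    ,  0.    ,  0.    ,  1.    ]])}
```

View pics/scene0.png

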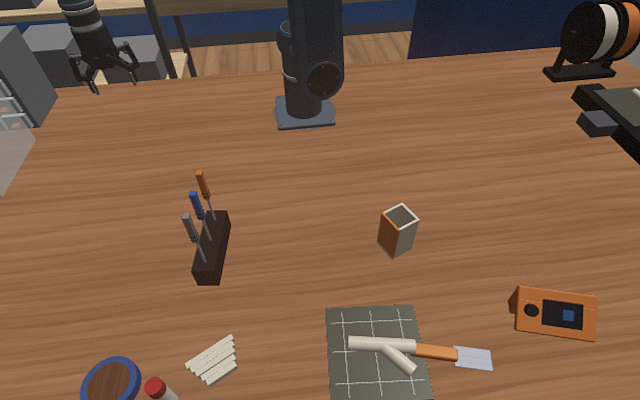

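View pics/top0.png

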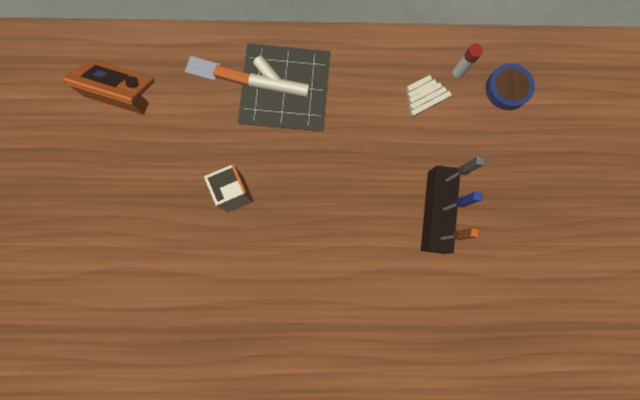

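The scene view shows the rack at about (212,247) with the orange driver nearest the robot (203,185), and the cup at (398,230). In the top view the cup rim is at about (228,185), orange side to the right (towards -y), and the orange handle at about (468,234). Next I'll measure them from close crops.

```bash
cat > h.py <<'E'
import numpy as np,cv2
from plant import arm,cams
np.set_printoptions(precision=4,suppress=True)
def ray(n,u,v,P=None):
    P=P or cams.camera_params(n); f=200/np.tan(np.radians(P['vfov']/2))
    d=np.array([(u-P['cx'])/f,(v-P['cy'])/f,1.])
    return np.array(P['xyz']),np.array(P['orientation'])@d
def plane(n,u,v,z):
    o,d=ray(n,u,v);return o+d*(z-o[2])/d[2]
def tri(a,b):
    (o1,d1),(o2,d2)=a,b
    t=np.linalg.lstsq(np.c_[d1,-d2],o2-o1,rcond=None)[0]
    p,q=o1+t[0]*d1,o2+t[1]*d2
    return (p+q)/2,np.linalg.norm(p-q)
def orange(im):
    h=cv2.cvtColor(im,cv2.COLOR_BGR2HSV)
    return cv2.inRange(h,(5,190,90),(16,255,255))
E
python3 - <<'E'
from h import *
t=cv2.imread('pics/top0.png');s=cv2.imread('pics/scene0.png')
def crop(im,x,y,w,h,k): return cv2.resize(im[y:y+h,x:x+w],None,fx=k,fy=k,interpolation=cv2.INTER_CUBIC)
a=crop(t,195,155,66,60,6);b=crop(t,420,155,66,60,6)
A=crop(s,370,195,66,60,6)[:, :];B=crop(s,170,165,66,60,6)
cv2.imwrite('pics/crops.png',cv2.resize(np.vstack([np.hstack([a,b]),np.hstack([A,B])]),(660,600)))
for n,im,box in (('top',t,(430,220,490,250)),('scene',s,(185,160,220,202))):
    m=orange(im)[box[1]:box[3],box[0]:box[2]];c=max(cv2.findContours(m,0,1)[0],key=cv2.contourArea)
    print(n,cv2.minAreaRect(c),box, cv2.boxPoints(cv2.minAreaRect(c))+np.array(box[:2]))
t2=t[225:250,415:490]
# rack dark mask
h=cv2.cvtColor(t,cv2.COLOR_BGR2HSV);m=cv2.inRange(h,(0,0,0),(180,255,45));m[:,:400]=0;m[:150]=0;m[270:]=0
c=max(cv2.findContours(m,0,1)[0],key=cv2.contourArea);print('rack',cv2.approxPolyDP(c,3,True)[:,0].tolist())
E
```

```text
Traceback (most recent call last):
ValueError: max() iterable argument is empty
```

View pics/crops.png

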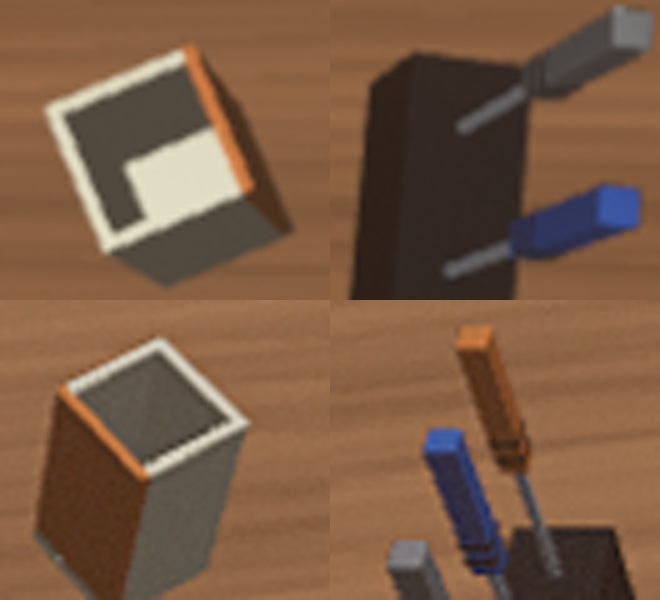

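Crop scale is 5x. Cup rim corners in the top view are (204,176.4), (233,164.4), (245.4,193) and (216,205), with the orange side on the second–third edge. The scene view shows the orange driver's top face at about (199,172.6) and its shank entering the hole at about (215.4,220).

Run:
```python
from h import *
t=cv2.imread('pics/top0.png');s=cv2.imread('pics/scene0.png')
h=cv2.cvtColor(t,cv2.COLOR_BGR2HSV)
print(h[228:242:2,455:482:3].tolist()[2:5])
a=cv2.resize(t[220:260,415:490],None,fx=10,fy=10,interpolation=cv2.INTER_CUBIC);cv2.imwrite('pics/drv.png',a)
C=np.array([plane('top',*p,.112) for p in [(204,176.4),(233,164.4),(245.4,193),(216,205)]])
D=np.array([plane('scene',*p,.112) for p in [(420,220),(399,230.6),(382.4,212.6),(402.4,202.6)]])
for c in (C,D):
    print(c[:,:2].tolist(),c.mean(0),np.linalg.norm(c-np.roll(c,1,0),axis=1))
    n=(c[1]+c[2])/2-c.mean(0);print('yaw',np.degrees(np.arctan2(n[1],n[0])))
m=cv2.inRange(h,(0,0,0),(180,255,60));m[:,:415]=0;m[:155]=0;m[265:]=0;m[:,462:]=0
c=max(cv2.findContours(m,0,1)[0],key=cv2.contourArea);print('rack',cv2.approxPolyDP(c,3,True)[:,0].tolist())
```

```text
[[[11, 161, 79], [12, 178, 112], [12, 181, 113], [11, 177, 114], [11, 177, 114], [11, 179, 131], [11, 179, 199], [11, 180, 193], [12, 158, 144]], [[12, 171, 91], [12, 178, 113], [12, 179, 114], [12, 179, 114], [12, 177, 115], [11, 181, 141], [11, 178, 200], [11, 180, 196], [13, 154, 139]], [[12, 169, 89], [12, 177, 114], [12, 177, 115], [12, 179, 118], [12, 177, 115], [12, 180, 122], [11, 181, 151], [12, 181, 176], [13, 145, 137]]]
[[0.6080688108647309, 0.19727713775359543], [0.631338149619816, 0.14388553016172717], [0.5767628862971372, 0.11941248596946757], [0.554024155967106, 0.17323005258384222]] [0.5925 0.1585 0.112 ] [0.0592 0.0582 0.0598 0.0584]
yaw -66.77374716581434
[[0.6102946408943921, 0.19908195131773282], [0.6325155718701757, 0.14545209569627027], [0.5775172729517423, 0.12225384510333624], [0.5545096454341191, 0.17489636282231524]] [0.5937 0.1604 0.112 ] [0.0608 0.0581 0.0597 0.0575]
yaw -66.94583610349174
rack [[437, 166], [428, 172], [421, 250], [452, 252], [453, 240], [439, 237], [454, 231], [456, 207], [441, 209], [457, 198], [458, 176], [444, 181], [457, 169]]
```

View pics/drv.png

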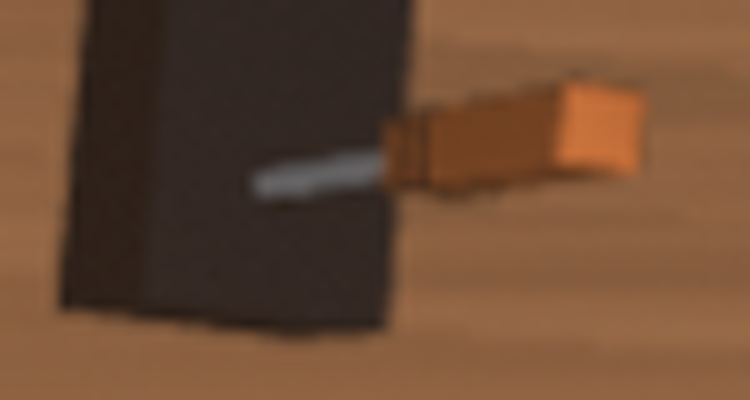

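The top-view crop shows the orange handle's top face centred at (475.0,232.7), and the shank entering the rack at about (441.6,238.4).

Run:
```python
from h import *
print('top',tri(ray('top',475,232.7),ray('scene',199,172.6)))
print('entry',tri(ray('top',441.7,238.4),ray('scene',215.4,219.8)))
print('plane .06',plane('top',441.7,238.4,.06),plane('scene',215.4,219.8,.06))
g=plane('top',446.3,180.6,.06);b=plane('top',443.3,209,.06);o=plane('top',441.7,238.4,.06)
d=g-o;print(g,b,'yaw',np.degrees(np.arctan2(d[1],d[0])),np.linalg.norm(d))
e0=plane('top',456.3,220,.06);e1=plane('top',453.5,252.5,.06);e=e0-e1;print('edge yaw',np.degrees(np.arctan2(e[1],e[0])))
s=arm.sense();print(s['ee_pos'],s['joints'])
```

```text
top (array([ 0.4956, -0.2669,  0.213 ]), np.float64(0.0004918012060528162))
entry (array([ 0.495 , -0.2671,  0.0542]), np.float64(1.2619184497068667e-05))
plane .06 [ 0.4947 -0.2651  0.06  ] [ 0.5    -0.2655  0.06  ]
[ 0.6125 -0.2796  0.06  ] [ 0.554  -0.2709  0.06  ] yaw -7.040690176162808 0.11871040408661118
edge yaw -7.667546789534755
[ 0.1788 -0.4931  0.2384] [-1.3508  0.0486  0.0979  1.622   0.      1.443 ]
```

```bash
python3 -m creep '[{"x":2.5,"y":-0.7,"z":-0.1},{"x":2.5,"y":-0.7,"z":-0.1},{"x":2.5,"y":-0.7,"z":-0.1},{"x":2.5,"y":-0.7,"z":-0.1},{"x":2.5,"y":-0.7,"z":-0.1},{"x":2.5,"y":-0.7,"z":-0.1},{"x":2.5,"y":-0.7,"z":-0.1},{"x":2.5,"y":-0.7,"z":-0.1},{"x":2.5,"y":-0.7,"z":-0.1},{"x":2.5,"y":-0.7,"z":-0.1},{"x":2.5,"y":-0.7,"z":-0.1},{"x":2.5,"y":-0.7,"z":-0.1},{"x":2.5,"y":-0.7},{"x":2.5,"y":-0.7},{"x":2.5,"y":-0.65,"az":5.5},{"az":5.5},{"az":5.5},{"az":5.4},{"az":5.4},{"az":0}]'
python3 - <<'E'
from h import *
s=arm.sense();p=np.array(s['ee_pos']);R=np.array(s['tcp_rot']);im=cams.camera('wrist');cv2.imwrite('pics/w1.png',im)
print(s['t'],p,R,s['joints'],'to driver (tool cm)',R.T@(np.array([.4956,-.2668,.169])-p)*100, 'yaw',np.degrees(np.arctan2(R[1,0],R[0,0])))
E
```

```text
0.15 [ 0.1788 -0.4931  0.2384] [[ 0.9401  0.3408 -0.0004]
 [ 0.3408 -0.9401  0.0018]
 [ 0.0003 -0.0019 -1.    ]] [-1.3508  0.0486  0.0979  1.622   0.      1.443 ] to driver (tool cm) [ 37.4916 -10.467    6.9657] yaw 19.92613160263017validation failed for argument at $[0]...
```

View pics/w1.png

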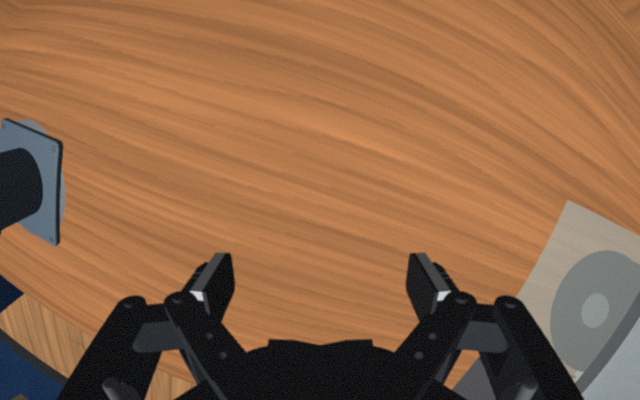

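The move was refused (rows probably need every key), so the picture only shows the open gripper still at its start. I'll repeat it with full rows.

```bash
python3 -m creep '[{"x":2.5,"y":-0.7,"z":-0.1,"ax":0,"ay":0,"az":0,"hand":1},{"x":2.5,"y":-0.7,"z":-0.1,"ax":0,"ay":0,"az":0,"hand":1},{"x":2.5,"y":-0.7,"z":-0.1,"ax":0,"ay":0,"az":0,"hand":1},{"x":2.5,"y":-0.7,"z":-0.1,"ax":0,"ay":0,"az":0,"hand":1},{"x":2.5,"y":-0.7,"z":-0.1,"ax":0,"ay":0,"az":0,"hand":1},{"x":2.5,"y":-0.7,"z":-0.1,"ax":0,"ay":0,"az":0,"hand":1},{"x":2.5,"y":-0.7,"z":-0.1,"ax":0,"ay":0,"az":0,"hand":1},{"x":2.5,"y":-0.7,"z":-0.1,"ax":0,"ay":0,"az":0,"hand":1},{"x":2.5,"y":-0.7,"z":-0.1,"ax":0,"ay":0,"az":0,"hand":1},{"x":2.5,"y":-0.7,"z":-0.1,"ax":0,"ay":0,"az":0,"hand":1},{"x":2.5,"y":-0.7,"z":-0.1,"ax":0,"ay":0,"az":0,"hand":1},{"x":2.5,"y":-0.7,"z":-0.1,"ax":0,"ay":0,"az":0,"hand":1}]'
```

```text
t: 1.4
ee_pos: [0.433, -0.3115, 0.251]
tcp_rot: [[0.94, 0.341, -0.0], [0.341, -0.94, 0.0], [-0.0, -0.0, -1.0]]
ft_force: [-0.7, 0.7, 0.6]
gripper_width: 0.0852
grasp_force: 0.0
```

```bash
python3 -m creep '[{"x":1.8,"y":-0.5,"z":0,"ax":0,"ay":0,"az":0,"hand":1},{"x":1.8,"y":-0.5,"z":0,"ax":0,"ay":0,"az":0,"hand":1},{"x":1.8,"y":-0.5,"z":0,"ax":0,"ay":0,"az":0,"hand":1},{"x":1.8,"y":-0.5,"z":0,"ax":0,"ay":0,"az":0,"hand":1},{"x":0,"y":0,"z":0,"ax":0,"ay":0,"az":5.5,"hand":1},{"x":0,"y":0,"z":0,"ax":0,"ay":0,"az":5.5,"hand":1},{"x":0,"y":0,"z":0,"ax":0,"ay":0,"az":5.5,"hand":1},{"x":0,"y":0,"z":0,"ax":0,"ay":0,"az":5.5,"hand":1},{"x":0,"y":0,"z":0,"ax":0,"ay":0,"az":5.4,"hand":1},{"x":0,"y":0,"z":0,"ax":0,"ay":0,"az":0,"hand":1},{"x":0,"y":0,"z":0,"ax":0,"ay":0,"az":0,"hand":1}]'
python3 - <<'E'
from h import *
s=arm.sense();p=np.array(s['ee_pos']);R=np.array(s['tcp_rot']);im=cams.camera('wrist');cv2.imwrite('pics/w2.png',im)
print(s['t'],s['joints'],'to driver (tool cm)',R.T@(np.array([.4956,-.2668,.169])-p)*100, 'yaw',np.degrees(np.arctan2(R[1,0],R[0,0])))
E
```

```text
t: 2.5
ee_pos: [0.4931, -0.269, 0.2511]
tcp_rot: [[0.992, -0.128, -0.0], [-0.128, -0.992, 0.0], [-0.0, -0.0, -1.0]]
ft_force: [0.3, 0.5, -0.0]
gripper_width: 0.0854
grasp_force: 0.0
2.5 [-0.6187  0.1488  0.2311  1.6536  0.      2.6514] to driver (tool cm) [ 0.2217 -0.2435  8.2067] yaw -7.361312987855034
```

View pics/w2.png

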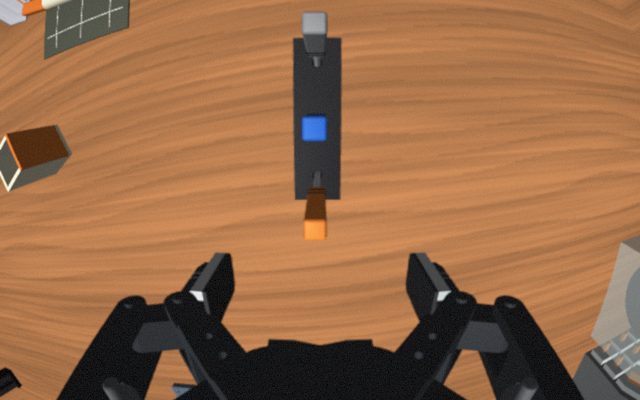

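The wrist view shows the rack square to the gripper, with the orange top face at (315,229) and the blue one at (315,128). I'll check the position by casting that ray.

```bash
cat >> h.py <<'E'
def wray(u,v,s):
    P=cams.camera_params('wrist');f=200/np.tan(np.radians(P['vfov']/2))
    a=np.array([u-P['cx'],v-P['cy']]);r=np.hypot(*a);th=r/f
    d=np.r_[a/r*np.sin(th),np.cos(th)];M=np.array(P['mount']);R=np.array(s['tcp_rot'])
    return np.array(s['ee_pos'])+R@M[:3,3],R@M[:3,:3]@d
E
python3 - <<'E'
from h import *
s=arm.sense();R=np.array(s['tcp_rot'])
for uv in((315,229),(315,128)):
    o,d=wray(*uv,s);q=o+d*(.2145-o[2])/d[2];print(q,R.T@(q-s['ee_pos'])*100)
E
```

```text
[ 0.4975 -0.2667  0.2145] [ 0.4029 -0.2781  3.6619]
[ 0.5563 -0.2746  0.2145] [ 6.3378 -0.2556  3.66  ]
```

```bash
python3 -m creep '[{"x":0.3,"y":-0.26,"z":0,"ax":0,"ay":0,"az":0,"hand":1},{"x":0,"y":0,"z":1,"ax":0,"ay":0,"az":0,"hand":1},{"x":0,"y":0,"z":1.2,"ax":0,"ay":0,"az":0,"hand":1},{"x":0,"y":0,"z":1.2,"ax":0,"ay":0,"az":0,"hand":1},{"x":0,"y":0,"z":1.2,"ax":0,"ay":0,"az":0,"hand":1},{"x":0,"y":0,"z":1.2,"ax":0,"ay":0,"az":0,"hand":1},{"x":0,"y":0,"z":1.2,"ax":0,"ay":0,"az":0,"hand":1},{"x":0,"y":0,"z":1.2,"ax":0,"ay":0,"az":0,"hand":1},{"x":0,"y":0,"z":0,"ax":0,"ay":0,"az":0,"hand":1},{"x":0,"y":0,"z":0,"ax":0,"ay":0,"az":0,"hand":-1},{"x":0,"y":0,"z":0,"ax":0,"ay":0,"az":0,"hand":-1},{"x":0,"y":0,"z":0,"ax":0,"ay":0,"az":0,"hand":-1},{"x":0,"y":0,"z":0,"ax":0,"ay":0,"az":0,"hand":-1},{"x":0,"y":0,"z":0,"ax":0,"ay":0,"az":0,"hand":-1},{"x":0,"y":0,"z":0,"ax":0,"ay":0,"az":0,"hand":-1},{"x":0,"y":0,"z":0,"ax":0,"ay":0,"az":0,"hand":-1},{"x":0,"y":0,"z":0,"ax":0,"ay":0,"az":0,"hand":-1},{"x":0,"y":0,"z":0,"ax":0,"ay":0,"az":0,"hand":-1}]'
```

```text
t: 4.35
ee_pos: [0.4968, -0.2668, 0.1699]
tcp_rot: [[0.992, -0.13, 0.001], [-0.13, -0.992, -0.0], [0.001, 0.0, -1.0]]
ft_force: [0.0, 0.8, 3.2]
gripper_width: 0.0131
grasp_force: 58.4
```

```bash
python3 -m creep '[{"x":0,"y":0,"z":-0.6,"ax":0,"ay":0,"az":0,"hand":-1},{"x":0,"y":0,"z":-1,"ax":0,"ay":0,"az":0,"hand":-1},{"x":0,"y":0,"z":-1,"ax":0,"ay":0,"az":0,"hand":-1},{"x":0,"y":0,"z":-1,"ax":0,"ay":0,"az":0,"hand":-1},{"x":0,"y":0,"z":-1,"ax":0,"ay":0,"az":0,"hand":-1},{"x":0,"y":0,"z":-1,"ax":0,"ay":0,"az":0,"hand":-1},{"x":0,"y":0,"z":-1,"ax":0,"ay":0,"az":0,"hand":-1},{"x":0,"y":0,"z":-1.4,"ax":0,"ay":0,"az":0,"hand":-1},{"x":0,"y":0,"z":-1.5,"ax":0,"ay":0,"az":0,"hand":-1},{"x":0,"y":0,"z":-1.5,"ax":0,"ay":0,"az":0,"hand":-1},{"x":0,"y":0,"z":-1.5,"ax":0,"ay":0,"az":0,"hand":-1},{"x":0,"y":0,"z":-1.5,"ax":0,"ay":0,"az":0,"hand":-1},{"x":0,"y":0,"z":-1.5,"ax":0,"ay":0,"az":0,"hand":-1},{"x":0,"y":0,"z":-1.5,"ax":0,"ay":0,"az":0,"hand":-1},{"x":0,"y":0,"z":0,"ax":0,"ay":0,"az":0,"hand":-1},{"x":0,"y":0,"z":0,"ax":0,"ay":0,"az":0,"hand":-1}]'
python3 - <<'E'
from h import *
s=arm.sense();print(s['t'],s['joints'],s['gripper_width'],s['grasp_force'])
t=cams.camera('top');c=cams.camera('scene')
cv2.imwrite('pics/t3.png',t);cv2.imwrite('pics/s3.png',c)
o=lambda n,p:tuple(0 for _ in p)
def px(n,X):
    P=cams.camera_params(n);f=200/np.tan(np.radians(P['vfov']/2));q=np.array(P['orientation']).T@(X-P['xyz']);return q[:2]/q[2]*f+[P['cx'],P['cy']]
R=np.array(s['tcp_rot']);foot=np.array(s['ee_pos'])+R[:,2]*.16
for n in('top','scene'):print(n,px(n,foot))
b=lambda im,n:(lambda u:cv2.resize(im[max(0,u[1]-45):u[1]+30,max(0,u[0]-50):u[0]+50],(400,300),interpolation=cv2.INTER_CUBIC))(px(n,foot).astype(int))
cv2.imwrite('pics/held.png',np.hstack([b(t,'top'),b(c,'scene')]))
E
```

```text
t: 5.95
ee_pos: [0.4967, -0.267, 0.3397]
tcp_rot: [[0.992, -0.13, 0.001], [-0.13, -0.992, -0.001], [0.001, 0.0, -1.0]]
ft_force: [-0.1, -0.9, -1.4]
gripper_width: 0.0136
grasp_force: 58.4
5.95 [-0.6121  0.2076  0.4785  1.8407 -0.      2.66  ] 0.013644352027628797 58.38804244995117
top [466.8359 233.3271]
scene [202.8181 184.0892]
```

View pics/held.png

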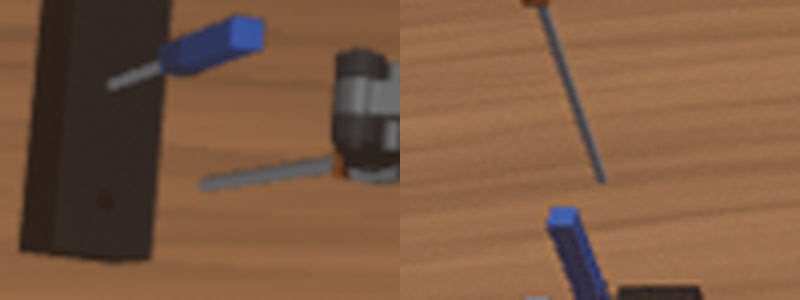

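The held driver's tip sits at top (467.2,234.0) and scene (202.7,184.7), within 1 px of the straight-in-hand prediction, and the hole it came from is empty. Now to the cup.

```bash
python3 -m creep '[{"x":0.2,"y":-1.4,"z":0,"ax":0,"ay":0,"az":0,"hand":-1},{"x":0.4,"y":-2.4,"z":0,"ax":0,"ay":0,"az":0,"hand":-1},{"x":0.4,"y":-2.4,"z":0,"ax":0,"ay":0,"az":0,"hand":-1},{"x":0.4,"y":-2.4,"z":0,"ax":0,"ay":0,"az":0,"hand":-1},{"x":0.4,"y":-2.4,"z":0,"ax":0,"ay":0,"az":0,"hand":-1},{"x":0.4,"y":-2.4,"z":0,"ax":0,"ay":0,"az":0,"hand":-1},{"x":0.4,"y":-2.4,"z":0,"ax":0,"ay":0,"az":0,"hand":-1},{"x":0.4,"y":-2.4,"z":0,"ax":0,"ay":0,"az":0,"hand":-1},{"x":0.4,"y":-2.4,"z":0,"ax":0,"ay":0,"az":0,"hand":-1},{"x":0.4,"y":-2.4,"z":0,"ax":0,"ay":0,"az":0,"hand":-1},{"x":0.4,"y":-2.4,"z":0,"ax":0,"ay":0,"az":0,"hand":-1},{"x":0.4,"y":-2.4,"z":0,"ax":0,"ay":0,"az":0,"hand":-1},{"x":0.3,"y":-2.4,"z":0,"ax":0,"ay":0,"az":0,"hand":-1},{"x":0.3,"y":-2.4,"z":0,"ax":0,"ay":0,"az":0,"hand":-1},{"x":0.3,"y":-2.4,"z":0,"ax":0,"ay":0,"az":0,"hand":-1},{"x":0.3,"y":-2.4,"z":0,"ax":0,"ay":0,"az":0,"hand":-1},{"x":0.3,"y":-2.4,"z":0,"ax":0,"ay":0,"az":0,"hand":-1},{"x":0,"y":0,"z":0,"ax":0,"ay":0,"az":0,"hand":-1},{"x":0,"y":0,"z":0,"ax":0,"ay":0,"az":0,"hand":-1}]'
python3 -m creep '[{"x":0,"y":0,"z":0,"ax":0,"ay":0,"az":-4,"hand":-1},{"x":0,"y":0,"z":0,"ax":0,"ay":0,"az":-8,"hand":-1},{"x":0,"y":0,"z":0,"ax":0,"ay":0,"az":-8,"hand":-1},{"x":0,"y":0,"z":0,"ax":0,"ay":0,"az":-8,"hand":-1},{"x":0,"y":0,"z":0,"ax":0,"ay":0,"az":-8,"hand":-1},{"x":0,"y":0,"z":0,"ax":0,"ay":0,"az":-8,"hand":-1},{"x":0,"y":0,"z":0,"ax":0,"ay":0,"az":-8,"hand":-1},{"x":0,"y":0,"z":0,"ax":0,"ay":0,"az":-8,"hand":-1},{"x":0,"y":0,"z":0,"ax":0,"ay":0,"az":-8,"hand":-1},{"x":0,"y":0,"z":0,"ax":0,"ay":0,"az":-8,"hand":-1},{"x":0,"y":0,"z":0,"ax":0,"ay":0,"az":-8,"hand":-1},{"x":0,"y":0,"z":0,"ax":0,"ay":0,"az":-8,"hand":-1},{"x":0,"y":0,"z":0,"ax":0,"ay":0,"az":-8,"hand":-1},{"x":0,"y":0,"z":0,"ax":0,"ay":0,"az":-8,"hand":-1},{"x":0,"y":0,"z":0,"ax":0,"ay":0,"az":-8,"hand":-1},{"x":0,"y":0,"z":0,"ax":0,"ay":0,"az":-4.5,"hand":-1},{"x":0,"y":0,"z":0,"ax":0,"ay":0,"az":0,"hand":-1}]'
python3 -c "
from plant import arm;print(arm.sense()['joints'])"
```

```text
t: 7.95
ee_pos: [0.5992, 0.0618, 0.342]
tcp_rot: [[0.999, -0.033, 0.001], [-0.033, -0.998, 0.049], [-0.0, -0.049, -0.999]]
ft_force: [-0.6, 0.1, -0.3]
gripper_width: 0.0131
grasp_force: 58.5
t: 9.65
ee_pos: [0.599, 0.0611, 0.3422]
tcp_rot: [[-0.478, 0.878, 0.001], [0.877, 0.477, 0.049], [0.042, 0.025, -0.999]]
ft_force: [-0.4, -0.1, -0.6]
gripper_width: 0.0131
grasp_force: 58.4
[-0.03487745  0.31891127  0.61783923  1.87008057  0.04898446  1.03773244]
```

```bash
cat >> h.py <<'E'
from scipy.spatial.transform import Rotation as Ro
def goal(fx,z,tilt=20,fy=0,c=(.593,.1595),yaw=-66.85,L=.16):
    "foot at cup (fx,fy), height z -> remaining shift (cm) and turn (deg) in tool axes"
    s=arm.sense();p=np.array(s['ee_pos']);R=np.array(s['tcp_rot']);a=np.radians(yaw);t=np.radians(tilt)
    cx=np.array([np.cos(a),np.sin(a),0]);cy=np.array([-cx[1],cx[0],0])
    Z=-np.sin(t)*cx-[0,0,np.cos(t)];G=np.c_[np.cross(cy,Z),cy,Z]
    P=np.r_[c,0]+fx*cx+fy*cy+[0,0,z]-L*Z
    foot=p+L*R[:,2]-np.r_[c,0]
    print('t',s['t'],'F',s['ft_force'],'shift',R.T@(P-p)*100,'turn',Ro.from_matrix(R.T@G).as_rotvec(degrees=True),'foot in cup mm',foot@cx*1e3,foot@cy*1e3,foot[2]*1e3)
E
python3 -c "
from h import *;goal(-.0175,.19)"
```

```text
t 9.65 F [-0.3828 -0.1366 -0.6257] shift [5.21   3.8177 0.4984] turn [ 0.3386 17.4923  5.5562] foot in cup mm 85.71722721357112 -29.903060285937332 182.37566651497886
```

```bash
python3 -m creep '[{"x":0.6,"y":0.5,"z":0.06,"ax":0,"ay":0,"az":0,"hand":-1},{"x":0.65,"y":0.5,"z":0.06,"ax":0,"ay":0,"az":0,"hand":-1},{"x":0.65,"y":0.5,"z":0.06,"ax":0,"ay":0,"az":0,"hand":-1},{"x":0.65,"y":0.5,"z":0.06,"ax":0,"ay":0,"az":0,"hand":-1},{"x":0.65,"y":0.5,"z":0.06,"ax":0,"ay":0,"az":0,"hand":-1},{"x":0.65,"y":0.5,"z":0.06,"ax":0,"ay":0,"az":0,"hand":-1},{"x":0.65,"y":0.4,"z":0.06,"ax":0,"ay":0,"az":0,"hand":-1},{"x":0.7,"y":0.4,"z":0.06,"ax":0,"ay":0,"az":0,"hand":-1},{"x":0,"y":0,"z":0,"ax":0.06,"ay":2.9,"az":0.93,"hand":-1},{"x":0,"y":0,"z":0,"ax":0.06,"ay":2.9,"az":0.93,"hand":-1},{"x":0,"y":0,"z":0,"ax":0.06,"ay":2.9,"az":0.93,"hand":-1},{"x":0,"y":0,"z":0,"ax":0.06,"ay":2.9,"az":0.93,"hand":-1},{"x":0,"y":0,"z":0,"ax":0.06,"ay":2.9,"az":0.93,"hand":-1},{"x":0,"y":0,"z":0,"ax":0.06,"ay":2.9,"az":0.93,"hand":-1},{"x":0,"y":0,"z":0,"ax":0,"ay":0,"az":0,"hand":-1},{"x":0,"y":0,"z":0,"ax":0,"ay":0,"az":0,"hand":-1}]'
python3 -c "
from h import *;print(arm.sense()['joints']);goal(-.0175,.19)"
```

```text
t: 11.25
ee_pos: [0.6077, 0.1258, 0.34]
tcp_rot: [[-0.37, 0.919, -0.135], [0.864, 0.394, 0.312], [0.34, -0.001, -0.94]]
ft_force: [-0.7, 0.1, -1.1]
gripper_width: 0.0133
grasp_force: 58.4
[-0.0574  0.522   0.8433  2.0526  0.3091  1.0837]
t 11.25 F [-0.7266  0.1379 -1.0642] shift [-0.0267 -0.0294 -0.042 ] turn [-0.0514  0.1094  0.0279] foot in cup mm -17.606598824981955 0.15008823766715682 189.59188192356908
```

```bash
python3 -m creep '[{"x":-0.34,"y":0,"z":0.94,"ax":0,"ay":0,"az":0,"hand":-1},{"x":-0.34,"y":0,"z":0.94,"ax":0,"ay":0,"az":0,"hand":-1},{"x":-0.34,"y":0,"z":0.94,"ax":0,"ay":0,"az":0,"hand":-1},{"x":-0.34,"y":0,"z":0.94,"ax":0,"ay":0,"az":0,"hand":-1},{"x":-0.34,"y":0,"z":0.94,"ax":0,"ay":0,"az":0,"hand":-1},{"x":-0.34,"y":0,"z":0.94,"ax":0,"ay":0,"az":0,"hand":-1},{"x":-0.24,"y":0,"z":0.66,"ax":0,"ay":0,"az":0,"hand":-1},{"x":0,"y":0,"z":0,"ax":0,"ay":0,"az":0,"hand":-1},{"x":0,"y":0,"z":0,"ax":0,"ay":0,"az":0,"hand":-1}]'
python3 - <<'E'
from h import *
goal(-.0175,.12)
t=cams.camera('top');c=cams.camera('scene');w=cams.camera('wrist');cv2.imwrite('pics/w4.png',w)
k=lambda im,x,y:cv2.resize(im[y:y+60,x:x+80],(400,300),interpolation=cv2.INTER_CUBIC)
cv2.imwrite('pics/a4.png',np.hstack([k(t,185,155),k(c,360,190)]))
E
```

```text
t: 12.15
ee_pos: [0.6073, 0.1263, 0.2739]
tcp_rot: [[-0.371, 0.919, -0.134], [0.864, 0.394, 0.313], [0.341, 0.0, -0.94]]
ft_force: [-0.1, -0.4, -0.4]
gripper_width: 0.0133
grasp_force: 58.5
t 12.15 F [-0.0583 -0.4302 -0.4381] shift [-0.2168 -0.0124  0.2982] turn [-0.0191  0.0889  0.0828] foot in cup mm -18.28931381168762 0.06897385317857505 123.45706771890409
```

View pics/a4.png

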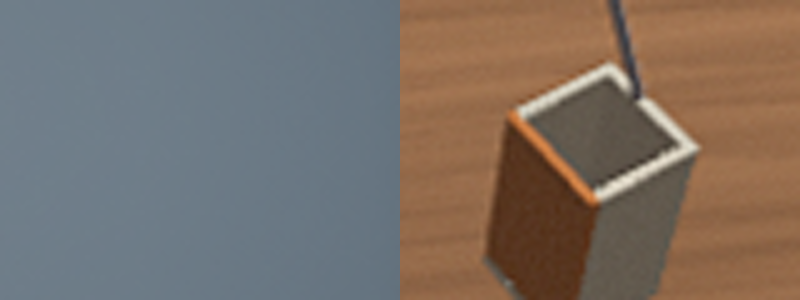

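The scene crop shows the tip at about (407.4,209.6), just inside the far cream wall and midway along it. The arm hides the top view. Relative position in this same camera:

Run:
```python
from h import *
q=plane('scene',407.2,209.4,.1235);a=np.radians(-66.9);cx=np.array([np.cos(a),np.sin(a)]);cy=np.array([-cx[1],cx[0]])
for c in ((.5937,.1604),(.593,.1595)):
    d=q[:2]-c;print(q,d@cx*1e3,d@cy*1e3)
```

```text
[0.5856 0.1754 0.1235] -16.963670139273912 -1.5505096030737222
[0.5856 0.1754 0.1235] -17.516873505240955 -0.553531150005276
```

```bash
python3 -m creep '[{"x":-0.2,"y":0.08,"z":0.7,"ax":0,"ay":0,"az":0,"hand":-1},{"x":-0.25,"y":0,"z":0.7,"ax":0,"ay":0,"az":0,"hand":-1},{"x":-0.25,"y":0,"z":0.7,"ax":0,"ay":0,"az":0,"hand":-1},{"x":-0.25,"y":0,"z":0.7,"ax":0,"ay":0,"az":0,"hand":-1},{"x":-0.25,"y":0,"z":0.7,"ax":0,"ay":0,"az":0,"hand":-1},{"x":-0.25,"y":0,"z":0.7,"ax":0,"ay":0,"az":0,"hand":-1},{"x":-0.25,"y":0,"z":0.7,"ax":0,"ay":0,"az":0,"hand":-1},{"x":-0.25,"y":0,"z":0.7,"ax":0,"ay":0,"az":0,"hand":-1},{"x":-0.25,"y":0,"z":0.7,"ax":0,"ay":0,"az":0,"hand":-1},{"x":-0.25,"y":0,"z":0.7,"ax":0,"ay":0,"az":0,"hand":-1},{"x":0,"y":0,"z":0,"ax":0,"ay":0,"az":0,"hand":-1},{"x":0,"y":0,"z":0,"ax":0,"ay":0,"az":0,"hand":-1}]'
python3 -c "
from h import *;goal(-.0175,.008,fy=.0008)"
```

```text
t: 13.5
ee_pos: [0.6078, 0.127, 0.199]
tcp_rot: [[-0.37, 0.919, -0.135], [0.864, 0.394, 0.313], [0.341, -0.001, -0.94]]
ft_force: [0.3, -0.2, -0.5]
gripper_width: 0.0133
grasp_force: 58.5
t 13.5 F [ 0.2895 -0.224  -0.4685] shift [-1.5291  0.0032  3.7731] turn [-0.0532  0.0529  0.0338] foot in cup mm -18.862627529777175 0.6451122658249807 48.63389283338545
```

```bash
python3 -m creep '[{"x":-0.21,"y":0,"z":0.5,"ax":0,"ay":0,"az":0,"hand":-1},{"x":-0.2,"y":0,"z":0.5,"ax":0,"ay":0,"az":0,"hand":-1},{"x":-0.2,"y":0,"z":0.5,"ax":0,"ay":0,"az":0,"hand":-1},{"x":-0.2,"y":0,"z":0.5,"ax":0,"ay":0,"az":0,"hand":-1},{"x":-0.2,"y":0,"z":0.5,"ax":0,"ay":0,"az":0,"hand":-1},{"x":-0.2,"y":0,"z":0.5,"ax":0,"ay":0,"az":0,"hand":-1},{"x":-0.17,"y":0,"z":0.4,"ax":0,"ay":0,"az":0,"hand":-1},{"x":0,"y":0,"z":0,"ax":0,"ay":0,"az":0,"hand":-1},{"x":0,"y":0,"z":0,"ax":0,"ay":0,"az":0,"hand":-1},{"x":0,"y":0,"z":0,"ax":0,"ay":0,"az":0,"hand":-1}]'
python3 -c "
from h import *;goal(-.0175,.008,fy=.0008)"
```

```text
t: 14.5
ee_pos: [0.6087, 0.1256, 0.163]
tcp_rot: [[-0.371, 0.919, -0.134], [0.864, 0.394, 0.313], [0.341, 0.0, -0.94]]
ft_force: [0.1, 1.0, -1.0]
gripper_width: 0.0132
grasp_force: 58.5
t 14.5 F [ 0.1157  0.9893 -0.969 ] shift [-0.1519 -0.0295  0.4369] turn [0.0044 0.0847 0.0553] foot in cup mm -17.21827546286695 1.1053793506868606 12.544639784168782
```

Now 4.5 mm above the bottom; creeping down until contact.

```bash
python3 -m creep '[{"x":-0.06,"y":0,"z":0.16,"ax":0,"ay":0,"az":0,"hand":-1},{"x":-0.05,"y":0,"z":0.12,"ax":0,"ay":0,"az":0,"hand":-1},{"x":-0.04,"y":0,"z":0.12,"ax":0,"ay":0,"az":0,"hand":-1},{"x":0,"y":0,"z":0,"ax":0,"ay":0,"az":0,"hand":-1},{"x":0,"y":0,"z":0,"ax":0,"ay":0,"az":0,"hand":-1}]'; python3 -c "
from h import *;goal(-.0175,.008,fy=.0008)"
```

```text
t: 15.0
ee_pos: [0.6087, 0.1256, 0.1588]
tcp_rot: [[-0.371, 0.919, -0.134], [0.864, 0.394, 0.313], [0.341, 0.0, -0.94]]
ft_force: [0.5, -0.4, 2.5]
gripper_width: 0.0131
grasp_force: 59.0
t 15.0 F [ 0.4859 -0.4499  2.502 ] shift [-0.003  -0.0271  0.0452] turn [0.0099 0.0844 0.0547] foot in cup mm -17.15266925261441 1.0987192156047993 8.354703170771167
```

```bash
python3 -m creep '[{"x":-0.02,"y":0,"z":0.05,"ax":0,"ay":0,"az":0,"hand":-1},{"x":0,"y":0,"z":0,"ax":0,"ay":0,"az":0,"hand":-1},{"x":0,"y":0,"z":0,"ax":0,"ay":0,"az":0,"hand":-1}]'; python3 -c "
from h import *;goal(-.0175,.008,fy=.0008)"
```

```text
t: 15.3
ee_pos: [0.6087, 0.1255, 0.1585]
tcp_rot: [[-0.371, 0.919, -0.133], [0.864, 0.394, 0.313], [0.34, 0.001, -0.94]]
ft_force: [-1.4, -1.8, 4.0]
gripper_width: 0.0132
grasp_force: 59.1
t 15.3 F [-1.371  -1.842   3.9855] shift [ 0.0156 -0.0311  0.0202] turn [0.0235 0.0934 0.0557] foot in cup mm -17.039699370121706 1.1768262627285175 8.047631122908905
```

```bash
python3 -m creep '[{"x":-0.14,"y":0,"z":0,"ax":0,"ay":0.5,"az":0,"hand":-1},{"x":0,"y":0,"z":0,"ax":0,"ay":0,"az":0,"hand":-1},{"x":0,"y":0,"z":0,"ax":0,"ay":0,"az":0,"hand":-1}]'
python3 - <<'E'
from h import *
goal(-.0175,.008,fy=.0008)
c=cams.camera('scene');w=cams.camera('wrist')
k=lambda im,x,y:cv2.resize(im[y:y+60,x:x+80],(400,300),interpolation=cv2.INTER_CUBIC)
cv2.imwrite('pics/a5.png',np.hstack([k(c,360,165),k(c,360,200)]))
E
```

```text
t: 15.6
ee_pos: [0.6093, 0.1242, 0.1579]
tcp_rot: [[-0.369, 0.919, -0.137], [0.861, 0.394, 0.321], [0.349, 0.001, -0.937]]
ft_force: [0.1, -2.1, 4.6]
gripper_width: 0.0133
grasp_force: 59.4
t 15.6 F [ 0.0997 -2.0871  4.6037] shift [ 0.1734 -0.0332  0.0151] turn [ 0.0283 -0.4466  0.0361] foot in cup mm -16.993164631955565 1.2121407358061114 7.967113560565231
```

View pics/a5.png

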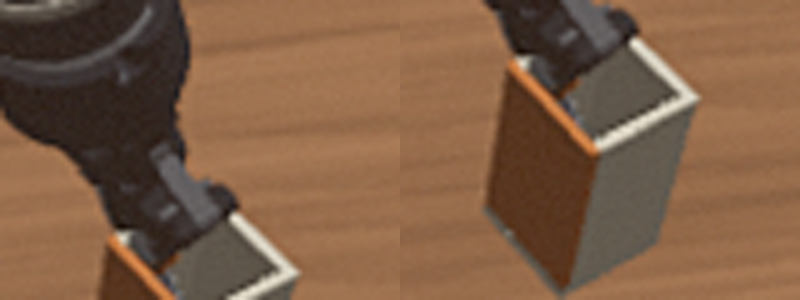

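The cup hasn't moved: its near corner is still at the same pixel. The shank meets the orange rim near the middle, and the foot is pressing on the bottom at about 4.6 N. Release.

```bash
python3 -m creep '[{"x":0,"y":0,"z":0,"ax":0,"ay":0,"az":0,"hand":-0.6},{"x":0,"y":0,"z":0,"ax":0,"ay":0,"az":0,"hand":-0.3},{"x":0,"y":0,"z":0,"ax":0,"ay":0,"az":0,"hand":0},{"x":0,"y":0,"z":0,"ax":0,"ay":0,"az":0,"hand":0.3},{"x":0,"y":0,"z":0,"ax":0,"ay":0,"az":0,"hand":0.5},{"x":0,"y":0,"z":0,"ax":0,"ay":0,"az":0,"hand":0.5},{"x":0,"y":0,"z":0,"ax":0,"ay":0,"az":0,"hand":0.5},{"x":0,"y":0,"z":0,"ax":0,"ay":0,"az":0,"hand":0.5}]'
python3 - <<'E'
from h import *
c=cams.camera('scene');w=cams.camera('wrist')
k=lambda im,x,y:cv2.resize(im[y:y+75,x:x+100],(400,300),interpolation=cv2.INTER_CUBIC)
cv2.imwrite('pics/a6.png',np.hstack([k(c,340,175),cv2.resize(w,(480,300))[:, 40:440]]))
E
```

```text
t: 16.5
ee_pos: [0.609, 0.1244, 0.1573]
tcp_rot: [[-0.369, 0.919, -0.138], [0.861, 0.394, 0.321], [0.349, -0.0, -0.937]]
ft_force: [0.3, -0.2, -0.3]
gripper_width: 0.0639
grasp_force: 0.0
```

View pics/a6.png

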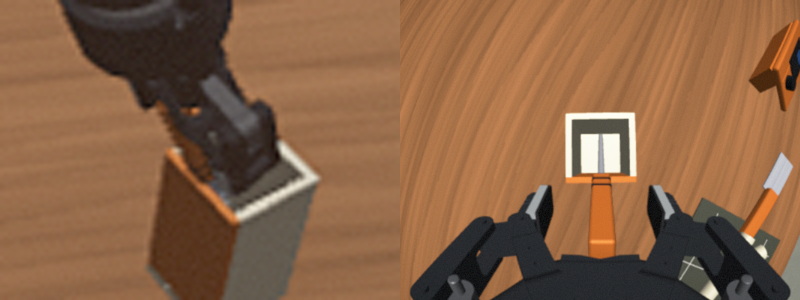

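The wrist view shows the driver standing free between the open fingers. It leans on the middle of the orange side with the handle overhanging. Backing straight off along the tool.

```bash
python3 -m creep '[{"x":0,"y":0,"z":-0.5,"ax":0,"ay":0,"az":0,"hand":0.5},{"x":0,"y":0,"z":-1,"ax":0,"ay":0,"az":0,"hand":0.5},{"x":0,"y":0,"z":-1,"ax":0,"ay":0,"az":0,"hand":0.5},{"x":0,"y":0,"z":-1,"ax":0,"ay":0,"az":0,"hand":0.5},{"x":0,"y":0,"z":-1,"ax":0,"ay":0,"az":0,"hand":0.5},{"x":0,"y":0,"z":-1,"ax":0,"ay":0,"az":0,"hand":0.5},{"x":0,"y":0,"z":-1,"ax":0,"ay":0,"az":0,"hand":0.5},{"x":0,"y":0,"z":-1.5,"ax":0,"ay":0,"az":0,"hand":0.5},{"x":0,"y":0,"z":-1.5,"ax":0,"ay":0,"az":0,"hand":0.5},{"x":0,"y":0,"z":-1.5,"ax":0,"ay":0,"az":0,"hand":0.5},{"x":0,"y":0,"z":-1.5,"ax":0,"ay":0,"az":0,"hand":0.5},{"x":0,"y":0,"z":0,"ax":0,"ay":0,"az":0,"hand":0.5},{"x":0,"y":0,"z":0,"ax":0,"ay":0,"az":0,"hand":0.5},{"x":0,"y":0,"z":0,"ax":0,"ay":0,"az":0,"hand":0.5}]'
python3 - <<'E'
from h import *
c=cams.camera('scene');w=cams.camera('wrist')
k=lambda im,x,y:cv2.resize(im[y:y+75,x:x+100],(400,300),interpolation=cv2.INTER_CUBIC)
cv2.imwrite('pics/a7.png',np.hstack([k(c,340,175),cv2.resize(w,(480,300))[:, 40:440]]))
E
```

```text
t: 18.0
ee_pos: [0.626, 0.0845, 0.2735]
tcp_rot: [[-0.369, 0.919, -0.139], [0.861, 0.394, 0.321], [0.35, -0.002, -0.937]]
ft_force: [0.2, 0.6, -0.2]
gripper_width: 0.0642
grasp_force: 0.0
```

View pics/a7.png

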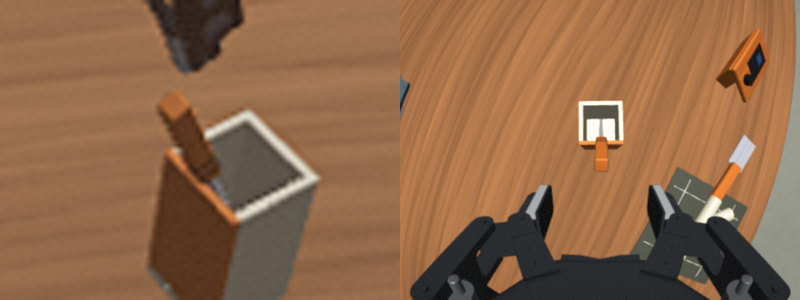

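The driver is standing in the cup, leaning on the middle of the orange side with its handle overhanging. The cup hasn't moved and the gripper is clear.

```bash
python3 -c "
from plant import arm;print(arm.finish_job())"
```

```text
the job is handed in; nothing more can be done
None
```

The job is handed in: the orange driver stands on the cup's bottom, leaning on the middle of the orange side with its handle overhanging; the cup did not move, and the blue and grey drivers were not touched.

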